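Zero the bench scale on its dome key

ROBOT

A 6-joint arm with a two-finger parallel gripper is mounted at the origin on a cart in front of the work surface, level with it; the furniture and walls round the work are solid. World frame = base frame: x ahead of the robot, y to its left, z up, the work surface at z = 0. Lengths are in m, angles in rad, forces in N, time in s.
With the tool pointing down it reaches from about 0.35 to 0.95 m from the base axis. Payload 17.4 kg.
Tool frame: the origin (TCP) lies midway between the tips of the shut fingers; the grasp point (between the pads) lies 19 mm behind it; z points along the fingers, y is the direction in which the jaws open and shut (so a half turn about z gives the same grasp; the last joint's range is limited). The gripper opens to 93 mm and grips with 3 to 60 N. Pads are 15 mm wide; open, the fingers measure 128 mm over their backs; the gripper's body (75 mm by 188 mm) begins 65 mm behind the grasp point.
Start: joints at [1.303, 0.116, 1.442, -0, 1.584, -0.038], TCP at [0.154, 0.657, 0.195] pointing down, gripper open.
Joint ranges: [-2.83, 2.83], [-0.83, 2.19], [0.07, 2.5], [-1.14, 4.28], [0.01, 3], [-2.97, 2.97]. Speed limits (rad/s): [1.89, 1.89, 2.22, 3.14, 3.14, 3.14].

INTERFACE

Orientations are given as a rotation vector (axis times angle).
In Python, from rig import monitor, get_image, ticket gives the robot as it stands. The module is installed in compiled form; this text tells all that it offers.
- The arm moves only by the tool send_rows, never from a script. Its argument "plan" is text: rows parted by semicolons, each of 5 numbers parted by spaces: the finger opening in cm, from 0 to 9.3, then the shift along the world's x, y, z in cm, then the turn about the world's z in degrees. In form: claw x y z turn; .... A call has exactly 8 rows; each row is the pose to reach, as a shift and turn from the pose commanded when the call began; what a row does not reach only later rows make up. A row lasts 1/8 s, in which the tool goes at most 62.5 mm and 10.7 degrees, less where a joint would pass 70% of its speed; a pose out of reach is approached as far as the arm can. A call with a gripper value outside its range is refused whole. The fingers move at their own pace and stop on an object; the grip force is fixed at half the most. Time passes only in rows, so rows that repeat a pose let the fingers close, or fill a call up. It gives the time, the measured TCP pose, the force and the opening at its end, in the units of the state.
- monitor.read_state(): the state, without advancing time (a new reading comes with each control period).
- get_image(name): name is "side" or "top"; returns a dict with "img" (384x512x3 uint8, blue, green, red), "z_map" (384x512 float32, m along the optical axis (not along the pixel's ray), 0 where there is no reading), "mtx" (3x3 intrinsics, pixels), "distortion" ([k1, k2, p1, p2, k3] as OpenCV has them; the pictures are not rectified), "view" (4x4, takes a point from world to camera coordinates). Camera axes: x right, y down, z forward; pixel columns grow to the right and rows downward; lengths in m; the calibration is good to about 2 mm. A picture is of the moment at which its call begins.
- ticket.hand_in(): hands the job in, once; it reports no verdict.
The state is a dict: "time_s": time; "joints": joint angles; "qd": joint speeds; "tau": joint torques, N m; "eef_pos": TCP position; "tcp_rot": TCP orientation; "force": force on the tool from outside, world axes, zero at the start; "wrist_torque": the same for the moment, N m; "opening": finger opening in m.
Only numpy, scipy, OpenCV 4.12 (cv2) and the standard library are available. Lean on these libraries where they do the work, as an engineer would, in place of code of your own. Each camera call takes 0.05 s, during which the arm holds its last target.

TASK

Zero the bench scale: slide its blue dust shutter fully open to uncover the green key, press the key down just until it clicks and no further, keep it there for about a second, and let it come up again. Then slide the shutter fully shut over the key. Leave the tin lid lying on the weighing pan and the things round the scale where they are.

Things in the scene. Friction and masses are not known exactly. Their poses are not given: they have to be found in the camera images.
- scale: Grey bench scale, 210 (x) x 230 (y) mm, heavy, does not move. Origin: centre of its underside, on the table; its -x side (display) faces roughly the robot, +y left, z up. Steel weighing pan on the rear half: 96 x 206 mm, top at z = 68 mm, centre x = +52 mm. Front half: a deck at z = 38 mm with the key, between two rails along y (16 mm high, 74 mm clear between them) that carry the shutter.
- key (a joint): Travel of the green dome key straight down, m: 0 up, 0.012 hard stop. Pressing force rises to a peak of about 6 N at 2.5 mm, falls (the click) to about 3 N at 7 mm, then rises ever more steeply: 6 N at 9 mm, 10 N at 9.7 mm, 15 N at 10.5 mm. Clicked from 4 mm on; past 10.5 mm it is pressed too far. It springs up when let go.
- key_top (a point): Centre of the top of the green round key, 42 mm across; when the key is up this point is at x = -55, y = -55, z = 52 mm in the scale's frame, that is 52 mm above the table and 14 mm above the deck round it. Axes as the scale's.
- shutter (a joint): Slide of the blue shutter along the scale's +y, m: 0 shut (centred over the key), 0.09 fully open. About 2 N moves it; it stays where it is left. It may start a little open.
- tab (a point): Centre of the shutter's black push tab: upright, 50 (x) x 12 (y) x 22 mm high, in the middle of the shutter; push it along y on either side (or pinch its 12 mm from above). Shut, it is at x = -55, y = -55, z = 69.5 mm in the scale's frame; tab top 80.5 mm, shutter's flat top 58.5 mm above the table. Shutter plate 90 (x) x 80 (y) x 4 mm. Axes as the scale's.
- tin: Loose shallow round tin lid, 76 mm across, 9 mm high, with white plaster chips stuck in it, lying on the weighing pan. Origin: centre of its underside.
- cutters: Loose black flush cutters, 123 x 42 x 10 mm, on the table to the right of the scale. Origin: centre of the underside.
- scoop: Loose blue plastic scoop, 122 x 48 x 36 mm, on the table to the left of the scale. Origin: centre of the underside.
Not all that is in view belongs to the job. Several things have the shape of the tin; the one meant has the colours described above.

How it is judged:
On the way, in this order (a step that is already met when the one before it is completed fails the run):
1. the shutter is slid open, within 15 mm of its end (value of joint shutter above 0.075 m), for 0.2 s.
2. the key is pressed past its click (4 mm down or more) and kept there for half a second (value of joint key above 0.004 m), for 0.5 s.
3. the key is let up again (value of joint key below 0.0015 m), for 0.2 s.
At the end, for the whole second after the job is handed in: The shutter is shut to within 8 mm, the key is up (within 1.5 mm), and the tin lid lies flat and at rest on the weighing pan (value of joint shutter below 0.008 m and value of joint key below 0.0015 m and z of tin in the frame of scale above 0.062 m and angle between tin's own z axis and vertical below 0.1 rad and linear speed of tin below 0.02 m/s); the robot touches nothing.
It fails at once if the key is pressed too far (more than 10.5 mm down) (value of joint key above 0.0105 m).
It fails at once if the tin lid is moved by more than 20 mm (distance of tin from where it was at the start of the episode above 0.02 m).
It fails at once if the cutters or the scoop are moved by more than 20 mm (distance of any of cutters, scoop from where it was at the start of the episode above 0.02 m).
It also fails if it takes over 61 s, if anything falls off the work surface, if the arm or the gripper's body presses on something with over 40 N, if the wrist force passes 120 N, or if a joint passes its speed limit or range.

## Working session

There is one attempt and no reset: what is moved stays moved. The work goes in short steps, Python scripts to look and compute and a tool call to move; the robot and the scene stay as the last step left them, time stands still between calls to the robot, and variables do not carry over. Pictures are saved under pics/ and viewed, and the job is handed in when it is done.

Besides the shell and the picture viewer there is one more tool, called after "Call:" as name(argument=value, ...) on one line, values as JSON. send_rows: Moves the arm, as the interface text tells. Its arguments: {"type":"object","properties":{"plan":{"type":"string"}},"required":["plan"]}

```bash
mkdir -p pics
python3 - <<'E'
from rig import monitor,get_image
import cv2,numpy as np
s=monitor.read_state();print({k:np.round(v,4) for k,v in s.items()})
for n in("top","side"):
    d=get_image(n);cv2.imwrite(f"pics/{n}0.png",d["img"]);np.savez(f"{n}0.npz",**d);print(n,d["mtx"],d["distortion"],np.round(d["view"],3))
E
```

```text
{'time_s': np.float64(0.0), 'joints': array([ 1.3032,  0.1165,  1.4423, -0.    ,  1.584 , -0.0378]), 'qd': array([-0.0008,  0.0018,  0.    , -0.0001, -0.0019,  0.0008]), 'tau': array([ 5.40000e-03, -7.21258e+01, -6.22629e+01,  7.83000e-02,
        2.36000e-02, -1.00000e-04]), 'eef_pos': array([0.1537, 0.657 , 0.1942]), 'tcp_rot': array([-3.6020e-01, -3.1207e+00,  1.9000e-03]), 'force': array([0.3035, 0.6771, 0.2175]), 'wrist_torque': array([ 0.0279,  0.007 , -0.0256]), 'opening': np.float64(0.0933)}
top [[377.81444321   0.         253.34091757]
 [  0.         377.81444321 197.45066911]
 [  0.           0.           1.        ]] [-0.08805384  0.          0.          0.          0.        ] [[ 0.021 -1.     0.006 -0.108]
 [-0.984 -0.022 -0.175  0.602]
 [ 0.175 -0.002 -0.985  1.365]
 [ 0.     0.     0.     1.   ]]
side [[350.64962299   0.         253.75830293]
 [  0.         350.64962299 201.7301437 ]
 [  0.           0.           1.        ]] [0.02446885 0.         0.         0.         0.        ] [[ 0.998 -0.067 -0.006 -0.598]
 [-0.048 -0.65  -0.758  0.031]
 [ 0.047  0.757 -0.652  1.153]
 [ 0.     0.     0.     1.   ]]
```

View pics/top0.png

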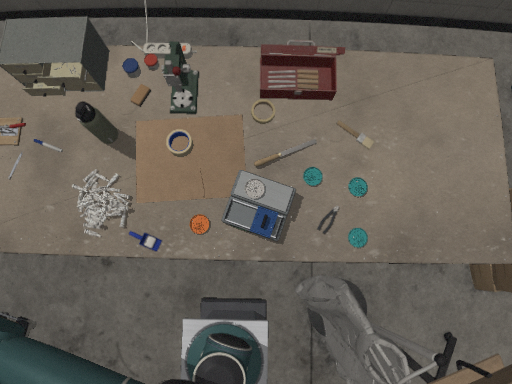

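View pics/side0.png

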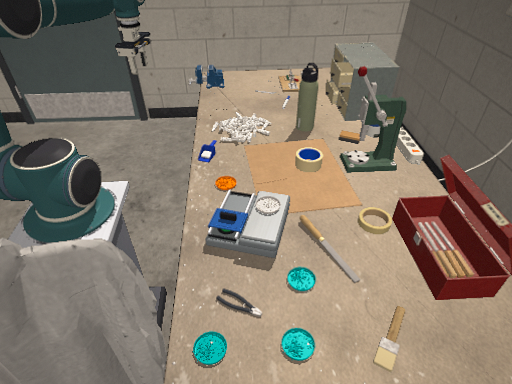

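```bash
cat > h.py <<'E'
import numpy as np,cv2
def cloud(d):
    z=d["z_map"];h,w=z.shape
    u,v=np.meshgrid(np.arange(w),np.arange(h))
    p=cv2.undistortPoints(np.stack([u,v],-1).reshape(-1,1,2).astype(np.float64),d["mtx"],d["distortion"]).reshape(h,w,2)
    c=np.concatenate([p*z[...,None],z[...,None]],-1)
    V=d["view"];return (c-V[:3,3])@V[:3,:3]
def proj(d,P):
    V=d["view"];r,_=cv2.Rodrigues(V[:3,:3]);return cv2.projectPoints(np.asarray(P,float),r,V[:3,3],d["mtx"],d["distortion"])[0].reshape(-1,2)
E
python3 - <<'E'
from h import *
for n,(x0,x1,y0,y1) in dict(top=(190,350,155,255),side=(190,320,165,265)).items():
    d=dict(np.load(n+"0.npz"));P=cloud(d)
    c=cv2.resize(d["img"][y0:y1,x0:x1],None,fx=5,fy=5,interpolation=cv2.INTER_CUBIC);cv2.imwrite(f"pics/{n}c.png",c)
    hsv=cv2.cvtColor(d["img"],cv2.COLOR_BGR2HSV)
    sub=P[y0:y1,x0:x1].reshape(-1,3)
    m=(sub[:,2]>.02)&(sub[:,2]<.1)
    q=sub[m];print(n,np.histogram(q[:,2],bins=np.arange(.02,.1,.004)))
    pan=q[(abs(q[:,2]-.068)<.004)]
    print(cv2.minAreaRect(pan[:,:2].astype(np.float32)),len(pan))
    al=q[(q[:,0]>.2)]
    print(cv2.minAreaRect(al[:,:2].astype(np.float32)))
    mb=(hsv[...,0]>100)&(hsv[...,0]<125)&(hsv[...,1]>140)
    mm=np.zeros_like(mb);mm[y0:y1,x0:x1]=1
    b=P[mb&mm&(P[...,2]>.045)];print("blue",len(b),np.median(b,0),cv2.minAreaRect(b[:,:2].astype(np.float32)))
E
```

```text
top (array([ 42,  45,  49, 250, 393, 218,  53,  76, 236, 433, 334, 551, 564,
       153,  50,  21,   4,   0,   0]), array([0.02 , 0.024, 0.028, 0.032, 0.036, 0.04 , 0.044, 0.048, 0.052,
       0.056, 0.06 , 0.064, 0.068, 0.072, 0.076, 0.08 , 0.084, 0.088,
       0.092, 0.096]))
((0.5799480676651001, -0.11437326669692993), (0.22350209951400757, 0.1996830403804779), 71.84486389160156) 1115
((0.6284784078598022, -0.13026335835456848), (0.23059538006782532, 0.31730422377586365), 71.48751068115234)
blue 460 [ 0.51290185 -0.13195147  0.05838563] ((0.45917394757270813, -0.11690837144851685), (0.07612064480781555, 0.21246927976608276), 72.16942596435547)
side (array([174, 121, 124, 239, 536, 152, 138, 112, 224, 685, 123, 899, 562,
        94,  59,  19,   0,   0,   0]), array([0.02 , 0.024, 0.028, 0.032, 0.036, 0.04 , 0.044, 0.048, 0.052,
       0.056, 0.06 , 0.064, 0.068, 0.072, 0.076, 0.08 , 0.084, 0.088,
       0.092, 0.096]))
((0.5898873805999756, -0.11833463609218597), (0.20743584632873535, 0.17604884505271912), 71.34754180908203) 1461
((0.6635217666625977, -0.02004110813140869), (0.4671291410923004, 0.31483325362205505), 72.38603210449219)
blue 511 [ 0.51729105 -0.14737632  0.05779298] ((0.5030637979507446, -0.4904716908931732), (0.8017499446868896, 0.11170338094234467), 87.9958267211914)
```

View pics/topc.png

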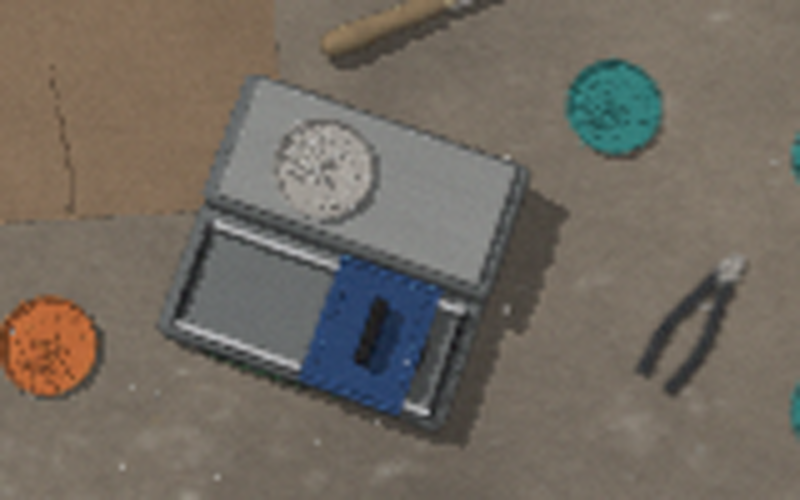

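View pics/sidec.png

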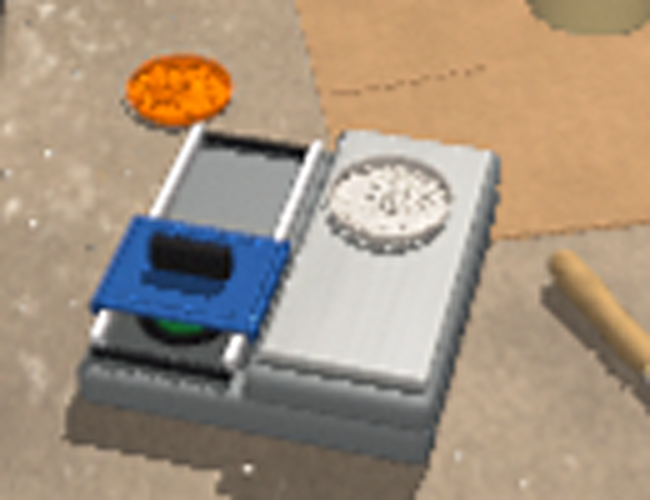

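```bash
cat > fit.py <<'E'
from h import *
from scipy.optimize import least_squares
D={n:dict(np.load(n+"0.npz")) for n in("top","side")}
O=dict(top=(190,155),side=(190,165))
pan=[(.1,.103,.068),(.1,-.103,.068),(.004,-.103,.068),(.004,.103,.068)]
sh=[(-.01,-.015,.0585),(-.01,-.095,.0585),(-.1,-.095,.0585),(-.1,-.015,.0585)]
pk=dict(top=([(257,76),(524,165),(482,288),(212,200)],[(342,257),(440,290),(402,412),(300,380)]),
 side=([(341,132),(497,152),(430,383),(258,360)],[(290,240),(258,335),(93,305),(135,215)]))
# side pan order: +x+y far-right ; fix
s=pk["side"][0];pk["side"]=([s[1],s[2],s[3],s[0]],pk["side"][1])
def W(p,P):
    c,s_=np.cos(p[2]),np.sin(p[2]);P=np.array(P,float);return np.c_[p[0]+c*P[:,0]-s_*P[:,1],p[1]+s_*P[:,0]+c*P[:,1],P[:,2]]
def res(p,ns=("top","side")):
    r=[]
    for n in ns:
        A=np.array(pan);B=np.array(sh)+[0,p[3],0]
        uv=proj(D[n],W(p,np.r_[A,B]));ob=(np.array(pk[n][0]+pk[n][1])+0.)/5-.4+O[n]
        r.append((uv-ob).ravel())
    return np.concatenate(r)
if __name__=="__main__":
    for ns in(("top","side"),("top",),("side",)):
        f=least_squares(res,[.56,-.13,-.31,.015],args=(ns,),loss="soft_l1");print(ns,np.round(f.x,4),np.degrees(f.x[2]).round(2),np.round(f.fun,1))
    p=least_squares(res,[.56,-.13,-.31,.015],loss="soft_l1").x
    np.save("p.npy",p)
    base=[(a,b,z) for a,b in((.105,.115),(.105,-.115),(-.105,-.115),(-.105,.115)) for z in(0,.038)]
    y=p[3]-.055
    tab=[(-.055+a,y+b,.0805) for a in(-.025,.025) for b in(-.006,.006)]
    for n in D:
        x,yv=O[n];c=cv2.imread(f"pics/{n}c.png")
        for P,col in((base,(0,255,255)),(pan,(0,0,255)),(np.array(sh)+[0,p[3],0],(0,255,0)),(tab,(255,0,255))):
            for u in proj(D[n],W(p,P)): cv2.circle(c,tuple(int(q) for q in ((u-[x,yv]+.4)*5)),4,col,1)
        cv2.imwrite(f"pics/{n}fit.png",c)
    print("tab",W(p,[(-.055,y,.07)]),"key",W(p,[(-.055,-.055,.052)]),"open tab",W(p,[(-.055,.035,.07)]))
    P=cloud(D["top"]);g=D["side"]
E
python3 fit.py
```

```text
('top', 'side') [ 0.5782 -0.1177 -0.3031  0.0182] -17.37 [ 0.9  0.6 -0.4 -0.   0.3 -0.5  1.6 -0.4 -0.3  0.5  0.6  0.7  0.6 -0.7
  0.4 -1.2 -1.2 -0.5 -0.1  0.2  0.2 -1.   0.3 -0.9 -1.5 -0.5 -2.1 -1.
  0.9 -0.1  1.1  0. ]
('top',) [ 0.5777 -0.1156 -0.3025  0.0175] -17.33 [ 0.3  0.7 -0.9  0.1 -0.3 -0.4  1.  -0.3 -0.6  0.7  0.2  0.9  0.3 -0.5
  0.1 -1. ]
('side',) [ 0.5786 -0.1202 -0.3037  0.019 ] -17.4 [-0.9 -0.   0.1  0.9  0.3 -0.3  0.5 -0.4 -1.2 -0.1 -1.9 -0.6  1.1  0.3
  1.3  0.4]
tab [[ 0.51478232 -0.13636045  0.07      ]] key [[ 0.50933987 -0.15376244  0.052     ]] open tab [[ 0.53620407 -0.06786533  0.07      ]]
```

View pics/topfit.png

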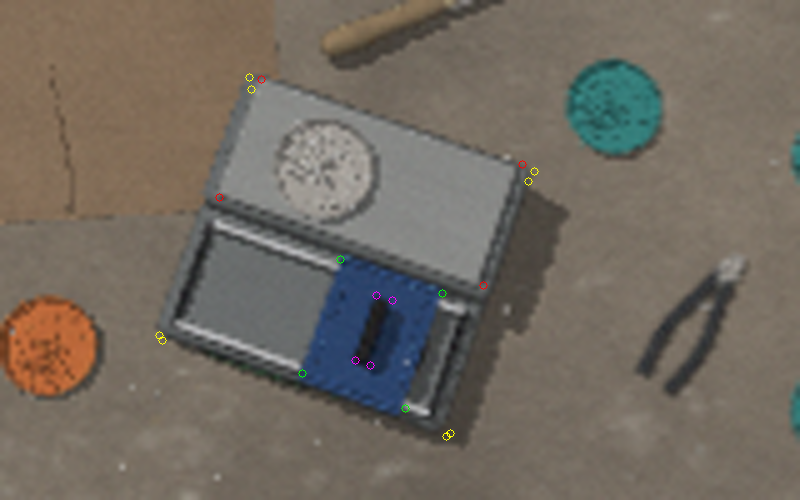

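View pics/sidefit.png

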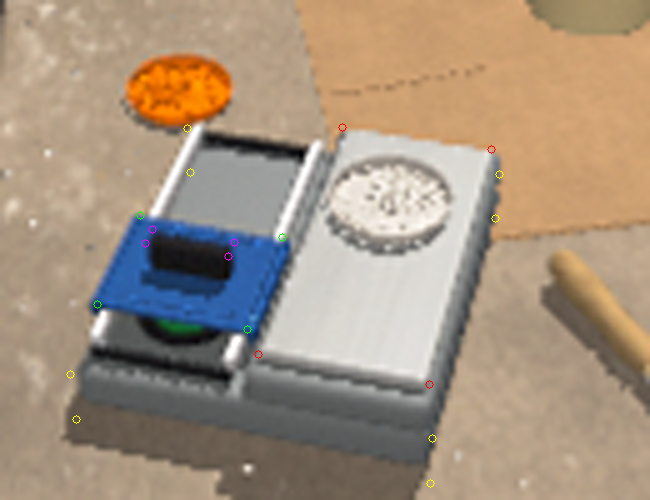

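Call:
send_rows(plan="0 3.5 -5 0 0; 0 7 -10 0 -1; 0 10.5 -15 0 -2; 0 14 -20 0 -3; 0 17.5 -25 0 -4; 0 21 -30 0 -4.2; 0 24.5 -35 0 -4.2; 0 28 -40 0 -4.2")

```text
time_s: 1.1
eef_pos: [0.4344, 0.2554, 0.1949]
tcp_rot: [0.474, 3.106, 0.0]
force: [0.4, 0.8, 0.2]
opening: 0.0178
```

Call:
send_rows(plan="0 1 -6 0 0; 0 2 -12 0 0; 0 3 -18 0 0; 0 4 -24 0 0; 0 5 -30 0 0; 0 6 -36 0 0; 0 7 -42.8 0 0; 0 7 -42.8 0 0")

```text
time_s: 2.1
eef_pos: [0.5034, -0.1739, 0.1942]
tcp_rot: [-0.48, -3.103, 0.0]
force: [-0.3, 0.6, -0.9]
opening: 0.0006
```

```bash
cat > look.py <<'E'
import sys
from rig import monitor,get_image
from h import *
k=sys.argv[1]
s=monitor.read_state();print({a:np.round(s[a],4) for a in("time_s","eef_pos","tcp_rot","force","opening")})
p=np.load("p.npy");e=s["eef_pos"];c,sn=np.cos(p[2]),np.sin(p[2]);dx,dy=e[0]-p[0],e[1]-p[1]
print("tcp in scale",np.round([c*dx+sn*dy,-sn*dx+c*dy,e[2]],4))
ims=[]
for n,(x,y,w,h) in dict(top=(205,155,110,100),side=(195,165,110,100)).items():
    d=get_image(n);np.savez(f"{n}{k}.npz",**d);ims.append(cv2.resize(d["img"][y:y+h,x:x+w],None,fx=3.6,fy=3.6,interpolation=cv2.INTER_CUBIC))
cv2.imwrite(f"pics/l{k}.png",np.hstack(ims))
E
python3 look.py 1
```

```text
{'time_s': np.float64(2.1), 'eef_pos': array([ 0.5034, -0.1739,  0.1942]), 'tcp_rot': array([-4.8010e-01, -3.1033e+00,  2.0000e-04]), 'force': array([-0.29  ,  0.6428, -0.9295]), 'opening': np.float64(0.0006)}
tcp in scale [-0.0546 -0.076   0.1942]
```

View pics/l1.png

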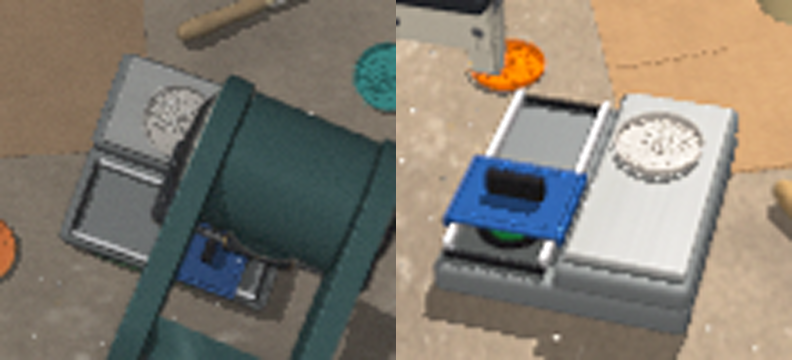

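Call:
send_rows(plan="0 0 0 -3 0; 0 0 0 -6 0; 0 0 0 -8 0; 0 0 0 -9.5 0; 0 0 0 -11 0; 0 0 0 -12 0; 0 0 0 -12.6 0; 0 0 0 -12.6 0")

```text
time_s: 3.2
eef_pos: [0.5037, -0.1708, 0.0688]
tcp_rot: [-0.474, -3.105, -0.0]
force: [-1.1, -0.6, 0.1]
opening: 0.0006
```

```bash
python3 look.py 2
```

```text
{'time_s': np.float64(3.2), 'eef_pos': array([ 0.5037, -0.1708,  0.0688]), 'tcp_rot': array([-4.7440e-01, -3.1053e+00, -1.0000e-04]), 'force': array([-1.0722, -0.6286,  0.1329]), 'opening': np.float64(0.0006)}
tcp in scale [-0.0553 -0.0729  0.0688]
```

View pics/l2.png

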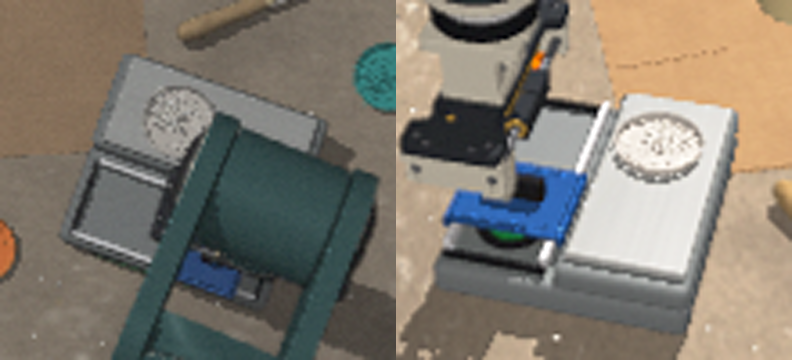

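Call:
send_rows(plan="0 0.3 0.95 0 0; 0 0.6 1.91 0 0; 0 0.9 2.86 0 0; 0 1.19 3.82 0 0; 0 1.49 4.77 0 0; 0 1.79 5.73 0 0; 0 1.79 5.73 0 0; 0 1.79 5.73 0 0")

```text
time_s: 4.3
eef_pos: [0.5216, -0.1135, 0.0689]
tcp_rot: [-0.474, -3.105, 0.0]
force: [-0.0, 0.4, -0.0]
opening: 0.0007
```

```bash
python3 look.py 3
```

```text
{'time_s': np.float64(4.3), 'eef_pos': array([ 0.5216, -0.1135,  0.0689]), 'tcp_rot': array([-4.7420e-01, -3.1055e+00,  1.0000e-04]), 'force': array([-0.0454,  0.4413, -0.0413]), 'opening': np.float64(0.0007)}
tcp in scale [-0.0553 -0.0129  0.0689]
```

View pics/l3.png

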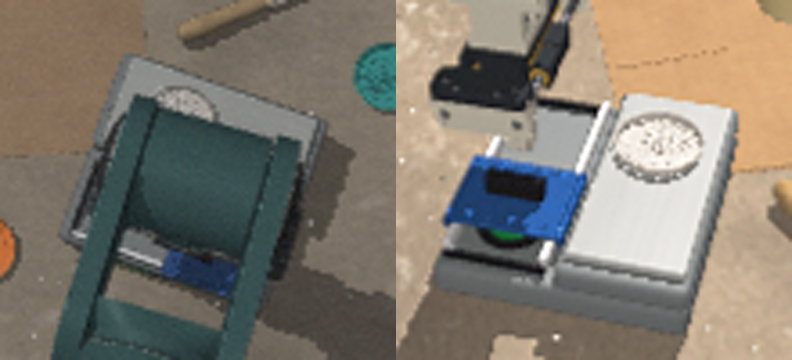

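Run:
```python
from h import *
for k,e in((2,(.5037,-.1708,.0688)),(3,(.5216,-.1135,.0689))):
  d=dict(np.load(f"side{k}.npz"));x,y=195,165
  c=cv2.resize(d["img"][y-40:y+70,x:x+110],None,fx=7,fy=5.4,interpolation=cv2.INTER_CUBIC)
  e=np.array(e);u=proj(d,[e,e+[0,0,.05],e+[0,0,.084]]);print(u)
  for q in u: cv2.circle(c,(int((q[0]-x+.5)*7),int((q[1]-y+40.5)*5.4)),5,(0,0,255),1)
  cv2.imwrite(f"pics/z{k}.png",c)
  P=cloud(d); 
  for vv in range(180,225,3): print(vv,[tuple(np.round(P[vv,uu],3)) for uu in range(222,238,4)])if k==3 else 0
```

```text
[[224.05146267 224.54072711]
 [222.94361447 211.59412429]
 [222.14555059 202.28310022]]
[[230.01106656 210.78285398]
 [229.14099596 197.96040719]
 [228.51567927 188.75949747]]
180 [(np.float64(0.508), np.float64(-0.159), np.float64(0.219)), (np.float64(0.518), np.float64(-0.16), np.float64(0.219)), (np.float64(0.528), np.float64(-0.16), np.float64(0.219)), (np.float64(0.539), np.float64(-0.138), np.float64(0.201))]
183 [(np.float64(0.506), np.float64(-0.141), np.float64(0.195)), (np.float64(0.518), np.float64(-0.162), np.float64(0.211)), (np.float64(0.528), np.float64(-0.167), np.float64(0.214)), (np.float64(0.538), np.float64(-0.148), np.float64(0.199))]
186 [(np.float64(0.508), np.float64(-0.184), np.float64(0.218)), (np.float64(0.518), np.float64(-0.185), np.float64(0.219)), (np.float64(0.528), np.float64(-0.185), np.float64(0.218)), (np.float64(0.538), np.float64(-0.155), np.float64(0.194))]
189 [(np.float64(0.508), np.float64(-0.197), np.float64(0.22)), (np.float64(0.518), np.float64(-0.197), np.float64(0.219)), (np.float64(0.528), np.float64(-0.196), np.float64(0.217)), (np.flo
[... 2030 characters left out ...]
oat64(-0.136), np.float64(0.07)), (np.float64(0.51), np.float64(-0.141), np.float64(0.074)), (np.float64(0.521), np.float64(-0.144), np.float64(0.076)), (np.float64(0.533), np.float64(-0.144), np.float64(0.075))]
219 [(np.float64(0.497), np.float64(-0.136), np.float64(0.058)), (np.float64(0.509), np.float64(-0.138), np.float64(0.06)), (np.float64(0.521), np.float64(-0.143), np.float64(0.063)), (np.float64(0.533), np.float64(-0.149), np.float64(0.068))]
222 [(np.float64(0.497), np.float64(-0.147), np.float64(0.056)), (np.float64(0.509), np.float64(-0.149), np.float64(0.058)), (np.float64(0.521), np.float64(-0.152), np.float64(0.059)), (np.float64(0.532), np.float64(-0.15), np.float64(0.057))]
```

View pics/z3.png

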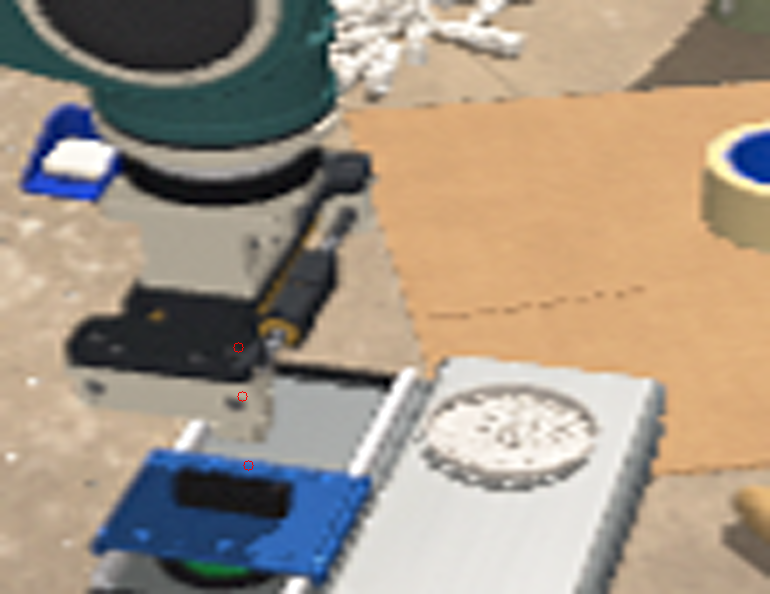

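View pics/z2.png

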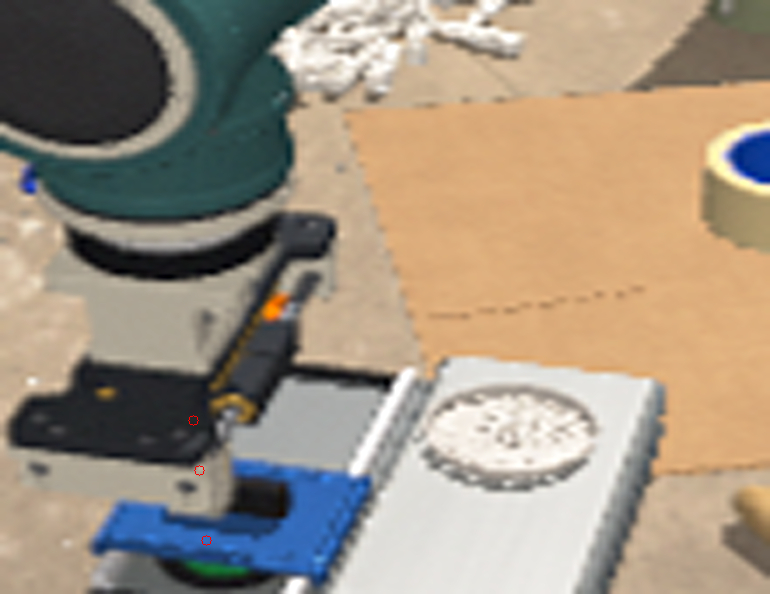

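Run:
```python
from h import *
for k in(2,3):
  d=dict(np.load(f"side{k}.npz"));P=cloud(d)
  r0,r1,c0,c1=(194,210,218,238) if k==3 else (206,222,213,233)
  for nm,i in(("x",0),("y",1),("z",2)):
    print(k,nm)
    for v in range(r0,r1): print(v,*(f"{int(round(P[v,u,i]*1000)):4d}" for u in range(c0,c1)))
  
d=dict(np.load("side3.npz"));c=cv2.resize(d["img"][185:225,205:245],None,fx=14,fy=14,interpolation=cv2.INTER_NEAREST);cv2.imwrite("pics/zz3.png",c)
```

```text
2 x
206  487  489  491  493  496  498  501  503  505  508  510  513  514  516  516  514  518  521  524  527
207  486  489  491  494  496  498  501  503  505  508  510  512  514  516  515  514  518  521  524  527
208  486  489  491  493  496  498  501  503  505  508  510  512  513  513  515  514  518  521  524  527
209  486  488  491  493  496  498  501  503  505  508  510  512  513  513  515  514  518  521  524  527
210  485  488  491  493  495  498  545  503  505  507  510  512  510  513  515  515  518  521  524  527
211  485  487  490  493  495  497  500  502  505  507  509  512  510  512  515  515  518  521  524  527
212  485  487  490  492  495  497  500  502  504  507  509  511  513  512  514  515  518  521  524  527
213  484  486  489  492  494  496  499  502  504  507  509  511  513  512  514  516  519  522  525  528
214  484  486  489  491  494  496  499  501  504  506  509  511  513  512  514  516  519  545  525  528
215  483  486  545  491  494  496  499  501  503  506  545  511  513  511  514  516  519  522  525  527
216  483  486  488  491  493  496  498  501  503  506  5
[... 8207 characters left out ...]
4   53   49  110  110  111  178  179  177  180  103   95   37   36   39   39
204   -3    1    1   52   53   51   41  107  110  107  109  110  110  106  100   37   36   37   37   37
205    1   -1    0   53   54   47   39  104  103  105  103  105  106  104   95   39   36   41   39   40
206   -1    1   52   53   50   45   39   38   38   37   38   97  100  102   95   39  771   35   38   36
207   -1   -1   54   54   49   40   38   39   38   37   38   34   41   40   41   38   37   36   38   40
208   60   56   55   52   44   36   36   38   39   37   36   38   37   36   35   36   37   37   37   38
209   57   58   57   56   57   60   59   56   59   38   35   36   35   38   40   35   38   39   37   39
```

View pics/zz3.png

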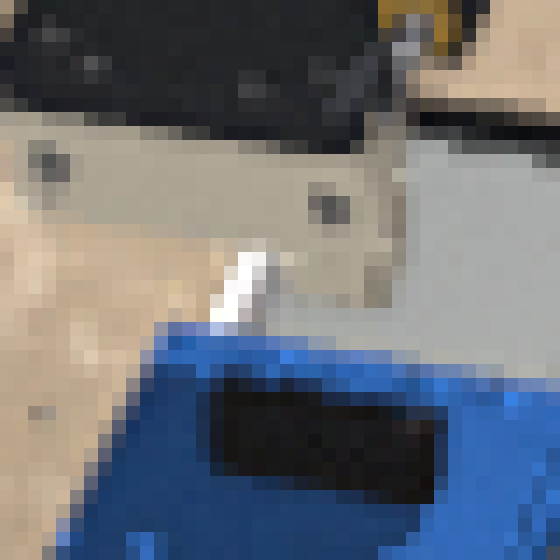

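Call:
send_rows(plan="0 -0.5 -1.6 0 0; 0 -1 -3.2 0 0; 0 -1.5 -4.8 0 0; 0 -1.79 -5.73 0 0; 0 -1.79 -5.73 -1 0; 0 -1.79 -5.73 -2 0; 0 -1.79 -5.73 -2.6 0; 0 -1.79 -5.73 -2.6 0")

```text
time_s: 5.4
eef_pos: [0.5035, -0.1703, 0.0422]
tcp_rot: [-0.473, -3.105, -0.0]
force: [0.5, -0.2, 0.6]
opening: 0.001
```

```bash
python3 look.py 4
python3 - <<'E'
from h import *
d=dict(np.load("side4.npz"));P=cloud(d)
c=cv2.resize(d["img"][190:240,195:255],None,fx=12,fy=12,interpolation=cv2.INTER_NEAREST);cv2.imwrite("pics/zz4.png",c)
for i in(1,2):
  for v in range(214,232): print(v,*(f"{int(round(P[v,u,i]*1000)):4d}" for u in range(213,235)))
E
```

```text
{'time_s': np.float64(5.4), 'eef_pos': array([ 0.5035, -0.1703,  0.0422]), 'tcp_rot': array([-4.7340e-01, -3.1047e+00, -4.0000e-04]), 'force': array([ 0.4859, -0.1732,  0.5798]), 'opening': np.float64(0.001)}
tcp in scale [-0.0556 -0.0725  0.0422]
214 -260 -259 -260 -258 -260 -261 -260 -261 -260 -260 -262 -261 -255 -233 -232 -139 -139 -140 -139 -143 -141 -139
215 -262 -262 -263 -263 -263 -263 -264 -264 -266 -266 -264 -265 -256 -236 -164 -141 -142 -146 -147 -144 -143 -145
216 -261 -264 -263 -263 -266 -266 -266 -266 -267 -267 -267 -265 -259 -240 -169 -141 -142 -144 -144 -147 -144 -144
217 -261 -263 -266 -263 -263 -266 -267 -268 -271 -268 -268 -265 -259 -173 -168 -158 -146 -144 -146 -147 -148 -146
218 -260 -260 -263 -263 -267 -266 -268 -269 -269 -269 -267 -266 -258 -176 -168 -160 -141 -142 -142 -144 -146 -146
219 -260 -262 -261 -261 -264 -264 -265 -266 -269 -268 -268 -267 -258 -177 -169 -160 -144 -145 -144 -143 -145 -147
220 -252 -253 -262 -262 -264 -263 -267 -264 -268 -268 -267 -267 -261 -178 -167 -160 -141 -141 -144 -146 -147 -146
221 -254 -255 -255 -255 -256 -258 -258 -259 -266 -267 
[... 2551 characters left out ...]
8   58   57   56
226   55   56   58   59   58   60   59   56   77   77  152  151  152   76   60   59   59   56   55   58   57   60
227   41   36   38   55   56   57   58   57   56   59   58   55   57   58   59   59   59   60   56   61   60   59
228   37   38   36   39   41   42   41   41   54   58   54   59   56   56   57   59   56   57   57   59   57   59
229   36   37   37   38   40   41   42   41   39   47   48   49   51   52   55   56   55   59   59   57   58   56
230   36   39   38   37   36   39   42   41   42   43   44   41   44   45   45   44   43   40   41   55   57   57
231   37   36   39   37   38   37   38   40   42   45   42   42   40   41   42   41   43   39   42   41   37   38
```

View pics/zz4.png

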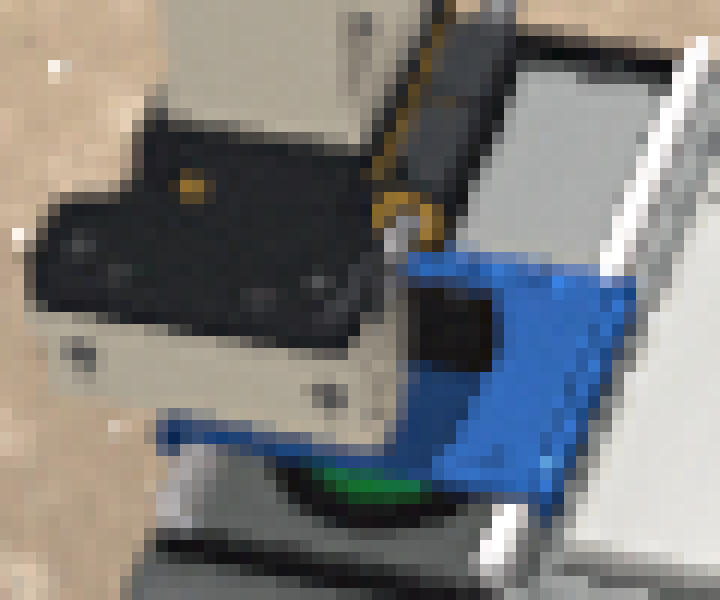

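Call:
send_rows(plan="0 0 0 -0.4 0; 0 0.3 0.95 -0.4 0; 0 0.7 2.2 -0.4 0; 0 1.1 3.5 -0.4 0; 0 1.5 4.8 -0.4 0; 0 1.9 6.1 -0.4 0; 0 2.36 7.54 -0.4 0; 0 2.36 7.54 -0.4 0")

```text
time_s: 6.5
eef_pos: [0.5276, -0.0941, 0.0389]
tcp_rot: [-0.472, -3.106, -0.001]
force: [0.3, 0.3, 0.4]
opening: 0.0008
```

```bash
python3 look.py 5
```

```text
{'time_s': np.float64(6.5), 'eef_pos': array([ 0.5276, -0.0941,  0.0389]), 'tcp_rot': array([-4.7210e-01, -3.1056e+00, -8.0000e-04]), 'force': array([0.2872, 0.3424, 0.4435]), 'opening': np.float64(0.0008)}
tcp in scale [-0.0554  0.0074  0.0389]
```

View pics/l5.png

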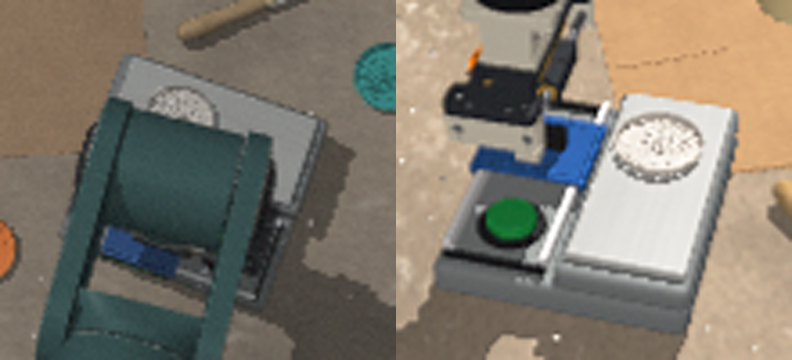

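Call:
send_rows(plan="0 0.03 0.1 0 0; 0 0.06 0.19 0 0; 0 0.09 0.29 0 0; 0 0.12 0.38 0 0; 0 0.12 0.38 0 0; 0 0.12 0.38 0 0; 0 0.12 0.38 0 0; 0 0.12 0.38 0 0")

```text
time_s: 7.6
eef_pos: [0.5286, -0.0916, 0.039]
tcp_rot: [0.474, 3.106, -0.0]
force: [-0.3, -1.6, -0.6]
opening: 0.0001
```

```bash
python3 look.py 6;python3 - <<'E'
from h import *
d=dict(np.load("side6.npz"));P=cloud(d);h=cv2.cvtColor(d["img"],cv2.COLOR_BGR2HSV)
p=np.load("p.npy")
def S(e):
    c,s=np.cos(p[2]),np.sin(p[2]);a=e[...,0]-p[0];b=e[...,1]-p[1];return np.stack([c*a+s*b,-s*a+c*b,e[...,2]],-1)
Q=S(P)
reg=np.zeros(h.shape[:2],bool);reg[190:245,190:290]=1
g=reg&(h[...,0]>50)&(h[...,0]<85)&(h[...,1]>120)
print("green",g.sum(),Q[g].mean(0),Q[g].min(0),Q[g].max(0),P[g].mean(0))
b=reg&(h[...,0]>100)&(h[...,0]<125)&(h[...,1]>140)&(Q[...,2]>.05)&(abs(Q[...,0])<.12)&(abs(Q[...,1])<.12)
for nm,i in(("x",0),("y",1)): print(nm,np.percentile(Q[b][:,i],[1,5,50,95,99]))
k=reg&(h[...,2]<45)&(Q[...,2]>.06)&(Q[...,2]<.085)&(abs(Q[...,0]+.055)<.04)
print("tab",k.sum(),np.percentile(Q[k],[2,50,98],axis=0))
E
```

```text
{'time_s': np.float64(7.6), 'eef_pos': array([ 0.5286, -0.0916,  0.039 ]), 'tcp_rot': array([ 4.7430e-01,  3.1056e+00, -1.0000e-04]), 'force': array([-0.3028, -1.6401, -0.6455]), 'opening': np.float64(0.0001)}
tcp in scale [-0.0552  0.0101  0.039 ]
green 143 [-0.05392286 -0.05597966  0.04936268] [-0.07506748 -0.07306422  0.04075355] [-0.03539575 -0.03023091  0.05445743] [ 0.51007549 -0.15501896  0.04936268]
x [-0.09864097 -0.09133856 -0.03034653 -0.0063945  -0.0049829 ]
y [-0.0110204  -0.00840813  0.01207811  0.06192012  0.06569188]
tab 31 [[-0.044965    0.02115664  0.06157947]
 [-0.03767679  0.0257152   0.07286881]
 [-0.03090803  0.03188509  0.08137412]]
```

Call:
send_rows(plan="0 -0.3 -0.95 0 0; 0 -0.7 -2.2 0 0; 0 -1.1 -3.5 0 0; 0 -1.5 -4.8 0 0; 0 -1.96 -6.26 0 0; 0 -1.96 -6.26 -0.3 0; 0 -1.96 -6.26 -0.5 0; 0 -1.96 -6.26 -0.5 0")

```text
time_s: 8.7
eef_pos: [0.509, -0.1537, 0.0337]
tcp_rot: [-0.474, -3.105, -0.0]
force: [0.5, -0.1, 0.4]
opening: -0.0
```

```bash
python3 look.py 7
python3 - <<'E'
from h import *
d=dict(np.load("side7.npz"));P=cloud(d)
c=cv2.resize(d["img"][190:240,195:255],None,fx=12,fy=12,interpolation=cv2.INTER_NEAREST);cv2.imwrite("pics/zz7.png",c)
E
```

```text
{'time_s': np.float64(8.7), 'eef_pos': array([ 0.509 , -0.1537,  0.0337]), 'tcp_rot': array([-4.7360e-01, -3.1053e+00, -3.0000e-04]), 'force': array([ 0.4971, -0.1059,  0.391 ]), 'opening': np.float64(-0.0)}
tcp in scale [-0.0554 -0.0551  0.0337]
```

View pics/zz7.png

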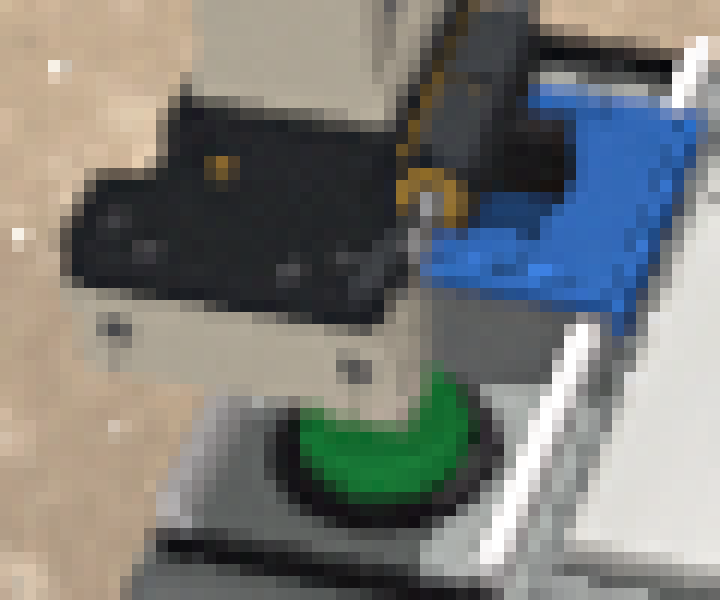

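Call:
send_rows(plan="0 0 0 -0.1 0; 0 0 0 -0.2 0; 0 0 0 -0.3 0; 0 0 0 -0.4 0; 0 0 0 -0.4 0; 0 0 0 -0.4 0; 0 0 0 -0.4 0; 0 0 0 -0.4 0")

```text
time_s: 9.8
eef_pos: [0.509, -0.1542, 0.03]
tcp_rot: [0.474, 3.106, -0.0]
force: [-0.0, 0.2, 0.1]
opening: 0.0005
```

Call:
send_rows(plan="0 0 0 -0.05 0; 0 0 0 -0.1 0; 0 0 0 -0.15 0; 0 0 0 -0.2 0; 0 0 0 -0.2 0; 0 0 0 -0.2 0; 0 0 0 -0.2 0; 0 0 0 -0.2 0")

```text
time_s: 10.8
eef_pos: [0.509, -0.1541, 0.028]
tcp_rot: [0.474, 3.106, -0.0]
force: [-1.2, 0.4, 3.6]
opening: 0.0003
```

Call:
send_rows(plan="0 0 0 -0.05 0; 0 0 0 -0.1 0; 0 0 0 -0.1 0; 0 0 0 -0.1 0; 0 0 0 -0.1 0; 0 0 0 -0.1 0; 0 0 0 -0.1 0; 0 0 0 -0.1 0")

```text
time_s: 11.8
eef_pos: [0.509, -0.1542, 0.0271]
tcp_rot: [0.474, 3.106, -0.0]
force: [-2.3, 1.2, 5.1]
opening: 0.0009
```

Call:
send_rows(plan="0 0 0 -0.05 0; 0 0 0 -0.1 0; 0 0 0 -0.15 0; 0 0 0 -0.2 0; 0 0 0 -0.25 0; 0 0 0 -0.3 0; 0 0 0 -0.35 0; 0 0 0 -0.35 0")

```text
time_s: 12.8
eef_pos: [0.509, -0.1541, 0.0234]
tcp_rot: [0.474, 3.106, -0.0]
force: [-1.3, 0.2, 3.9]
opening: 0.0005
```

```bash
python3 look.py 8
python3 - <<'E'
from rig import monitor
s=monitor.read_state();print(s["force"],s["eef_pos"])
E
```

```text
{'time_s': np.float64(12.8), 'eef_pos': array([ 0.509 , -0.1541,  0.0234]), 'tcp_rot': array([ 4.7420e-01,  3.1055e+00, -1.0000e-04]), 'force': array([-1.2601,  0.2344,  3.858 ]), 'opening': np.float64(0.0005)}
tcp in scale [-0.0552 -0.0555  0.0234]
[-1.26869422  0.48670704  4.75226936] [ 0.50899728 -0.15417035  0.02344679]
```

Call:
send_rows(plan="0 0 0 -0.05 0; 0 0 0 -0.05 0; 0 0 0 -0.05 0; 0 0 0 -0.05 0; 0 0 0 -0.05 0; 0 0 0 -0.05 0; 0 0 0 -0.05 0; 0 0 0 -0.05 0")

```text
time_s: 13.9
eef_pos: [0.509, -0.1542, 0.0229]
tcp_rot: [0.474, 3.106, -0.0]
force: [-0.6, -0.2, 3.4]
opening: 0.0009
```

Call:
send_rows(plan="0 0 0 0.5 0; 0 0 0 1.2 0; 0 0 0 2 0; 0 0 0 3 0; 0 0 0 4 0; 0 0 0 5 0; 0 0 0 6.2 0; 0 0 0 6.2 0")

```text
time_s: 14.9
eef_pos: [0.5094, -0.1543, 0.0861]
tcp_rot: [0.474, 3.104, -0.001]
force: [0.1, -0.2, -0.4]
opening: 0.0006
```

Call:
send_rows(plan="0 0.6 1.9 0 0; 0 1.2 3.8 0 0; 0 1.8 5.7 0 0; 0 2.4 7.6 0 0; 0 3 9.5 0 0; 0 3.7 11.9 0 0; 0 3.7 11.9 0 0; 0 3.7 11.9 0 0")

```text
time_s: 15.9
eef_pos: [0.5459, -0.0351, 0.0849]
tcp_rot: [-0.474, -3.106, 0.0]
force: [-0.6, -0.8, 0.2]
opening: 0.0002
```

```bash
python3 look.py 9
```

```text
{'time_s': np.float64(15.9), 'eef_pos': array([ 0.5459, -0.0351,  0.0849]), 'tcp_rot': array([-4.7360e-01, -3.1055e+00,  3.0000e-04]), 'force': array([-0.5613, -0.7538,  0.238 ]), 'opening': np.float64(0.0002)}
tcp in scale [-0.0555  0.0692  0.0849]
```

View pics/l9.png

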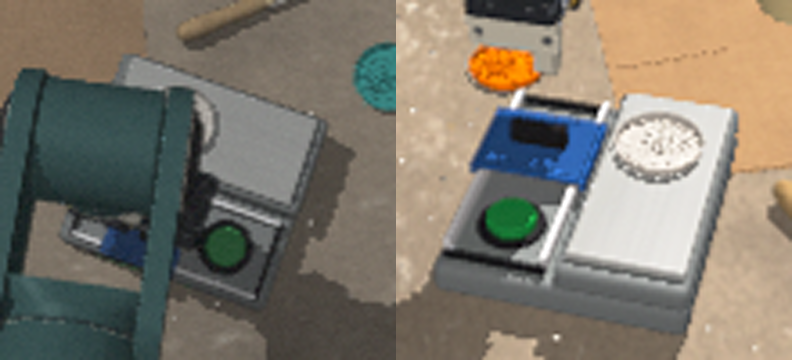

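Call:
send_rows(plan="0 0 0 -1 0; 0 0 0 -2 0; 0 0 0 -3 0; 0 0 0 -3.6 0; 0 0 0 -4.1 0; 0 0 0 -4.1 0; 0 0 0 -4.1 0; 0 0 0 -4.1 0")

```text
time_s: 17.0
eef_pos: [0.5461, -0.0351, 0.0443]
tcp_rot: [0.474, 3.105, 0.0]
force: [-0.6, -0.3, 0.7]
opening: 0.0007
```

```bash
python3 look.py 10
```

```text
{'time_s': np.float64(17.0), 'eef_pos': array([ 0.5461, -0.0351,  0.0443]), 'tcp_rot': array([0.4741, 3.1051, 0.    ]), 'force': array([-0.6472, -0.2501,  0.7029]), 'opening': np.float64(0.0007)}
tcp in scale [-0.0553  0.0692  0.0443]
```

View pics/l10.png

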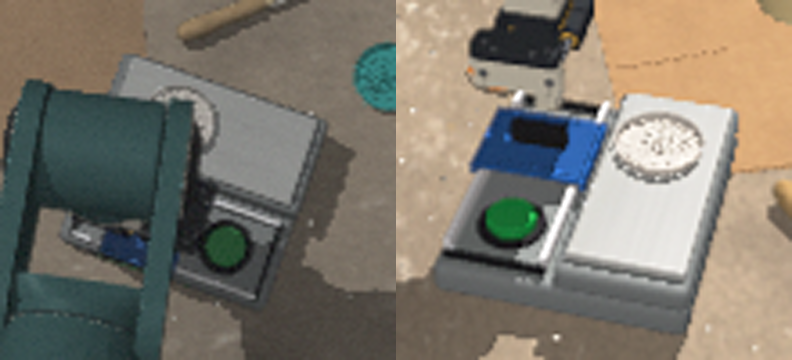

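Call:
send_rows(plan="0 -0.45 -1.43 0 0; 0 -0.9 -2.86 0 0; 0 -1.35 -4.3 0 0; 0 -1.8 -5.74 0 0; 0 -2.2 -7.02 0 0; 0 -2.6 -8.3 0 0; 0 -2.87 -9.16 0 0; 0 -2.87 -9.16 0 0")

```text
time_s: 18.1
eef_pos: [0.5172, -0.1275, 0.044]
tcp_rot: [0.475, 3.105, -0.001]
force: [0.1, -0.6, 0.4]
opening: 0.0008
```

Call:
send_rows(plan="0 -0.03 -0.1 0 0; 0 -0.06 -0.19 0 0; 0 -0.09 -0.29 0 0; 0 -0.09 -0.29 0 0; 0 -0.09 -0.29 0 0; 0 -0.09 -0.29 0 0; 0 -0.09 -0.29 0 0; 0 -0.09 -0.29 0 0")

```text
time_s: 19.1
eef_pos: [0.5165, -0.1294, 0.044]
tcp_rot: [0.474, 3.105, 0.001]
force: [2.5, 4.0, 0.3]
opening: 0.0005
```

```bash
python3 look.py 11
```

```text
{'time_s': np.float64(19.1), 'eef_pos': array([ 0.5165, -0.1294,  0.044 ]), 'tcp_rot': array([4.7400e-01, 3.1053e+00, 7.0000e-04]), 'force': array([2.5358, 4.0001, 0.3125]), 'opening': np.float64(0.0005)}
tcp in scale [-0.0554 -0.0296  0.044 ]
```

View pics/l11.png

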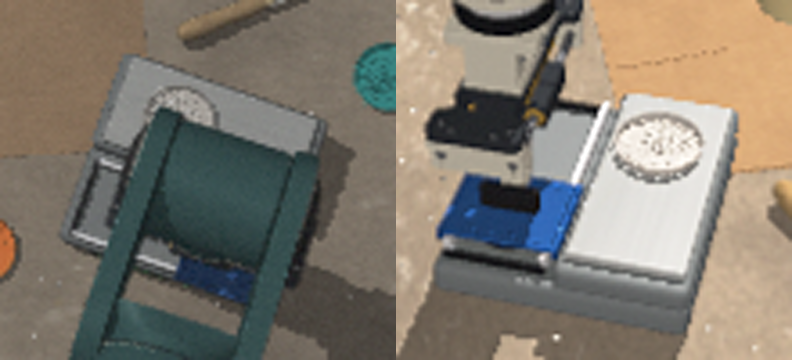

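Call:
send_rows(plan="0 -0.03 -0.1 0 0; 0 -0.06 -0.19 0 0; 0 -0.06 -0.19 0 0; 0 -0.06 -0.19 0 0; 0 -0.06 -0.19 0 0; 0 -0.06 -0.19 0 0; 0 -0.06 -0.19 0 0; 0 -0.06 -0.19 0 0")

```text
time_s: 20.2
eef_pos: [0.5165, -0.1296, 0.0441]
tcp_rot: [0.473, 3.105, 0.006]
force: [6.8, 18.6, 1.8]
opening: 0.0007
```

Hard stop reached (force rose with no motion). Back off, then lift away.

Call:
send_rows(plan="0 0.3 0.95 0 0; 0 0.6 1.91 0 0; 0 0.6 1.91 0 0; 0 0.6 1.91 1.5 0; 0 0.6 1.91 4 0; 0 0.6 1.91 7 0; 0 0.6 1.91 10 0; 0 0.6 1.91 13 0")

```text
time_s: 21.2
eef_pos: [0.5217, -0.1128, 0.1762]
tcp_rot: [0.475, 3.105, -0.001]
force: [-0.2, -0.5, 0.7]
opening: 0.0008
```

Call:
send_rows(plan="0 -1 5 0 0; 0 -2 10 0 0; 0 -3 15 0 0; 0 -4 20 0 0; 0 -5 25 0 0; 0 -6 30 0 0; 0 -6 30 0 0; 0 -6 30 0 0")

```text
time_s: 22.2
eef_pos: [0.4619, 0.1871, 0.1747]
tcp_rot: [0.474, 3.105, -0.0]
force: [0.8, 0.2, -0.6]
opening: 0.0005
```

```bash
python3 look.py 12;python3 - <<'E'
from h import *
p=np.load("p.npy")
for n in("top","side"):
  d=dict(np.load(n+"12.npz"));P=cloud(d);h=cv2.cvtColor(d["img"],cv2.COLOR_BGR2HSV)
  c,s=np.cos(p[2]),np.sin(p[2]);a=P[...,0]-p[0];b=P[...,1]-p[1];Q=np.stack([c*a+s*b,-s*a+c*b,P[...,2]],-1)
  m=(h[...,0]>100)&(h[...,0]<125)&(h[...,1]>140)&(Q[...,2]>.05)&(Q[...,2]<.07)&(abs(Q[...,0])<.12)&(abs(Q[...,1])<.12)
  print(n,np.percentile(Q[m],[1,5,50,95,99],axis=0).round(4)[:,1])
  k=(h[...,2]<45)&(Q[...,2]>.074)&(Q[...,2]<.09)&(abs(Q[...,0]+.055)<.03)&(abs(Q[...,1])<.1);print("tab",k.sum(),np.median(Q[k],axis=0))
  d0=dict(np.load(n+"0.npz"));cv2.imwrite(f"pics/{n}end.png",d["img"])
E
```

```text
{'time_s': np.float64(22.2), 'eef_pos': array([0.4619, 0.1871, 0.1747]), 'tcp_rot': array([ 4.737e-01,  3.105e+00, -1.000e-04]), 'force': array([ 0.8052,  0.1873, -0.6186]), 'opening': np.float64(0.0005)}
tcp in scale [-0.202   0.2562  0.1747]
top [-0.0872 -0.084  -0.0458 -0.0148 -0.0125]
tab 33 [-0.05701348 -0.04980794  0.08022542]
side [-0.0911 -0.0892 -0.0625 -0.0181 -0.0143]
tab 40 [-0.05330336 -0.05585079  0.07829344]
```

View pics/l12.png

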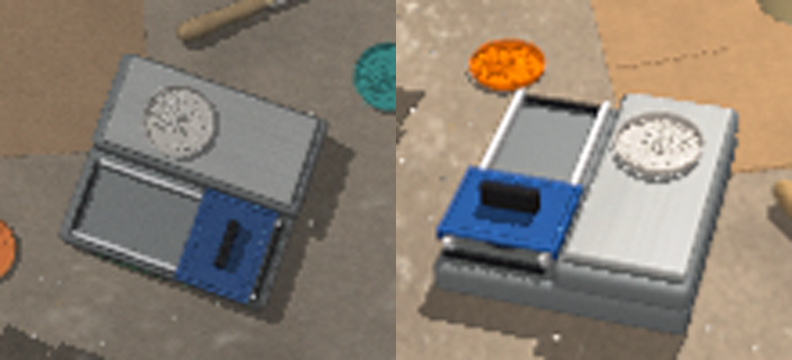

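View pics/topend.png

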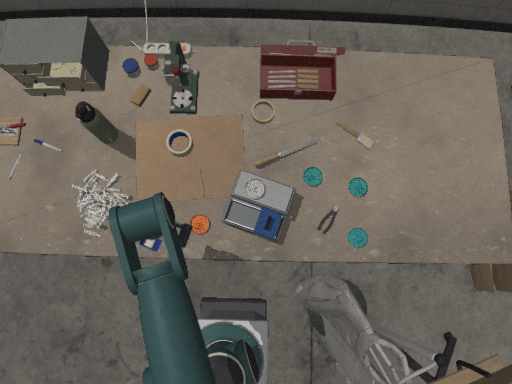

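```bash
python3 -c "
from rig import ticket
print(ticket.hand_in())"
```

```text
the job is handed in; nothing more can be done
None
```

I zeroed the scale: opened the shutter, clicked the key and let it up, then shut the shutter. The job was handed in at about 22 s, and no verdict was reported.

- **Opening:** I pushed the tab until the shutter was about 86 mm open, as measured from the side camera.
- **Key press:** The force rose to about 5 N, then fell to about 3.4 N past the click. I estimate the key was about 6 mm down. It was held for over a second, and the side picture after I lifted off shows it standing up.
- **Shutting:** I pushed the shutter until it hit its stop, where the force reached about 20 N with no further motion. I then backed off and moved the arm clear.
- **Last checks:** The tab is at about y = -50 mm (top camera) and -56 mm (side camera) in the scale's frame, against -55 mm when fully shut. The lid looks unmoved on the pan, and so do the cutters. The arm partly hides the scoop in the last top view, but nothing went near it. The force on the tool reads about zero.

**Disagreements:**
- **Height offset:** The reported tool height was 23–28 mm lower than the fingertips really were, judged by the camera depth and by where they met the key. Because of this, my first push passed over the tab without touching it. I corrected for the offset in every later move.
- **Camera mismatch:** The two cameras placed the scale about 4–5 mm apart in y, so I used a joint fit of both views.

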